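Wind and start the clockwork specimen rotator

ROBOT

A 6-joint arm with a two-finger parallel gripper is mounted at the origin on the work surface. World frame = base frame: x ahead of the robot, y to its left, z up, the work surface at z = 0. Lengths are in m, angles in rad, forces in N, time in s.
With the tool pointing down it reaches from about 0.2 to 0.875 m from the base axis. Payload 3.4 kg.
Tool frame: the origin (TCP) lies between the finger pads; the fingertips stand 25 mm ahead of it and the grasp point (between the pads) lies 6 mm ahead of it (r.nose_length is the z of the fingertips in the tool frame, in m); z points along the fingers, y is the line along which they close (so a half turn about z gives the same grasp; the last joint's range is limited). The gripper opens to 94 mm and grips with 3 to 60 N. Pads are 16 mm wide; open, the fingers measure 119 mm over their backs; the gripper's body (75 mm by 177 mm) begins 78 mm behind the grasp point.
Start: joints at [1.132, 0.276, 1.505, -0, 1.361, -0.121], TCP at [0.18, 0.546, 0.23] pointing down, gripper open.
Joint ranges: [-2.89, 2.89], [-0.75, 2.08], [0.22, 2.7], [-1.18, 4.32], [0.11, 2.71], [-2.7, 2.7]. Speed limits (rad/s): [2.57, 2.57, 3.14, 3.14, 3.14, 3.14].

INTERFACE

Orientations are given as a unit quaternion [w, x, y, z].
In Python, from plant import r, gripper_to, inverse_kinematics, vision, models, telemetry gives the robot as it stands. Calls block until the motion is done:
- r.move_to(position, orientation): joint-space move of the TCP to a pose.
- r.move_l(position, rot=None, vel=0.15, guard=None): straight line of the TCP; rot=None keeps the orientation; vel is the mean speed in m/s. With guard (N) it stops when the force on the tool has changed by that much, and returns True; else False.
- r.movej(angles): joint-space move.
- gripper_to(opening, f_grip=None): finger opening in m; f_grip is the grip in N (None keeps the last); returns when the fingers have stopped.
- r.hold(seconds).
- inverse_kinematics(position, orientation): joint angles nearest the present ones, or None.
- vision.snapshot(name): name is "scene" or "side" or "wrist"; returns the picture (480x640x3 uint8, red, green, blue); there is no depth.
- vision.get_calibration(name): a dict with "fx", "fy", "cx", "cy" (pixels), "position" and "orientation" of the camera in the world. Camera axes: x right, y down, z forward; pixel columns grow to the right and rows downward; lengths in m; the calibration is good to about 2 mm. A picture is of the moment at which its call begins: read the wrist's pose just before it. get_calibration takes no time and is no camera call; for the wrist camera it gives the pose at the moment of the call.
A pose or a line that the arm cannot do raises r.PlanningError and nothing moves.
- r.sign_off(): hands the job in; it is judged then, once.
Trained networks look in the newest picture that a camera, given by its name, has taken for a name from the list of things; names that differ only in an ending like _2 or _b are one class to them, and where a whole thing is asked for, a point or a joint stands for the part that bears it (a point fixed in the world has none). Each returns a list of dicts, best first, with "score" (0 to 1); they miss things now and then, are a little off and sometimes report something else, mostly with a low value. They report only what shows in the picture. A call takes as long as a camera call.
- models.boxes_of(thing, camera): "at" ([x, y, z] in m, in world coordinates, good to about 4 mm: the middle of the surface that is visible of it).
- models.regions_of(thing, camera): "pixels" (480x640 bool, what is visible of it).
- models.mark_of(thing, camera): "at" ([x, y, z] in m, in world coordinates, good to about 4 mm: a listed point, or the origin of a listed thing).
Readings, each from a call of its own:
- telemetry.current_t(): time.
- telemetry.current_joints(): joint angles.
- telemetry.current_dq(): joint speeds.
- telemetry.current_joint_efforts(): joint torques, N m.
- telemetry.current_ee_pos(): TCP position.
- telemetry.current_tool_rot(): TCP orientation.
- telemetry.current_wrist_force(): force on the tool from outside, world axes, zero at the start.
- telemetry.current_torque(): the same for the moment, N m.
- telemetry.current_opening(): finger opening in m.
- telemetry.current_finger_force(): force on a finger pad.
Only numpy, scipy, OpenCV 4.12 (cv2) and the standard library are available. Lean on these libraries where they do the work, as an engineer would, in place of code of your own. Each camera call takes 0.05 s, during which the arm holds its last target. There are 200 camera calls.

TASK

Wind up the clockwork specimen rotator: turn the winged key on its sloping face clockwise, in as many part-turns as it takes, until the gauge pointer on its flat top stands in the broad grey window between the two studs, and do not wind it past the window. Then let go of the key and push the start lever on top fully across, away from the gauge. Leave the specimen holder, the jar, the vial rack and the blue box where they stand.

Things in the scene. Friction and masses are not known exactly. Their poses are not given: they have to be found in the camera images.
- rotator: Fixed grey clockwork housing, 200 mm deep (x), 240 wide (y), 160 tall. Origin: centre of its underside; z up, its front (-x) faces roughly to the robot. Flat top: x = 0 to 100. In front of that a face slopes down 35 degrees, to z = 90 at x = -100; the key stands on its middle. A fixed wheel of vials (170 across, top at z = 185) is on its right, y = -120 to -173 mm.
- key_grip (a point): Middle of the flat steel two-winged key, 47 mm out from the sloping face. Turns with the key: z = key axis, out of the face (35 degrees from vertical, leaning to the rotator's front); y = along the wings; x = thickness. Wings 78 mm across (y), 10 thick (x), 40 tall (27 to 67 from the face), on a 14 mm round shaft. Same after half a turn.
- key (a joint): Key angle (rad), grows clockwise seen from outside the face (negative turn about key_grip's z); at 0 key_grip's y is the rotator's y. Starts 0.1 to 1.3; window's middle at 4.2 (window 3.85 to 4.55); end stop 5.4. Takes 0.08 N m plus 0.012 N m per rad (spring); a brake holds it where it is let go. Turns the gauge pointer 0.8 rad per rad.
- pointer_tip (a point): Point near the tip of the gauge's dark flat pointer (50 mm long, 5 wide), 38 mm from the centre of the round white gauge (92 mm across, on the flat top at rotator x = 52, y = -45 mm). Goes clockwise seen from above as the key is wound.
- window (a point): Fixed point in the middle of the gauge's window, on the side away from the rotator's front (+x), 38 mm from the gauge's centre: the broad grey patch (about 20 mm along the rim) between two upright 9 mm steel studs. Fully wound = pointer_tip over this point.
- lever (a joint): Start lever, swings in the rotator's y-z plane about a pivot on the flat top (rotator x = 50, y = 70, z = 160 mm). 0 = off, leaning 0.5 rad towards the gauge (rotator's -y); 1.0 = fully on, leaning 0.5 rad to the rotator's +y. Stays where it is left; about 1 N at the knob moves it. Starts between 0 and 0.1.
- lever_tip (a point): A point inside the lever's black knob (22 mm thick, 26 mm long), 60 mm from the pivot; the knob reaches from 46 to 72 mm from the pivot, a 10 mm rod below it.
- specimen_holder: Bystander: rod-shaped metal specimen holder, 170 mm long (x) and 28 mm thick, lying on the bench in front of the rotator. Origin under its middle.
- jar: Bystander: brown glass jar, 52 mm across and 75 mm tall, beside the rotator on its +y side. Origin at the centre of its underside.
- vial_rack: Bystander: white rack with eight vials, 120 x 75 mm, 76 mm tall, beside the rotator on its +y side. Origin at the centre of its underside.
- supply_box: Bystander: blue metal box 90 x 140 x 75 mm on the bench. Origin at the centre of its underside.

How it is judged:
By the outcome, as a careful person would: the job done as asked, in the order asked, and still so for the second after the job is handed in, with the robot touching nothing.
It also fails if it takes over 56 s, if anything falls off the work surface, if the arm or the gripper's body presses on something with over 40 N, if the wrist force passes 120 N, or if a joint passes its speed limit or range.

## Working session

There is one attempt and no reset: what is moved stays moved. The work goes in short steps, each a Python script; the robot and the scene stay as the last script left them, time stands still between calls to the robot, and variables do not carry over. Pictures are saved under pics/ and viewed, at most 10 in all, crops included, and the job is handed in when it is done.

```bash
ls; mkdir -p pics; python3 - <<'E'
from plant import r, vision, models, telemetry
import cv2
for c in ["scene","side"]:
    im=vision.snapshot(c); cv2.imwrite(f"pics/{c}0.png",im[:,:,::-1])
    print(c,vision.get_calibration(c)["position"])
    for n in ["rotator","key_grip","pointer_tip","window","lever_tip","specimen_holder","jar","vial_rack","supply_box"]:
        print(n,[(d["at"],round(d["score"],2)) for d in models.mark_of(n,c)[:2]])
print(telemetry.current_t())
E
```

```text
pics
scene [0.89477751 0.70723555 0.98210761]
rotator [([0.538, -0.0989, -0.0019], 0.66)]
key_grip [([0.4629, -0.0672, 0.1638], 0.64)]
pointer_tip [([0.5401, -0.1375, 0.1697], 0.61)]
window [([0.6046, -0.1738, 0.1687], 0.6)]
lever_tip [([0.6031, -0.0756, 0.2147], 0.49)]
specimen_holder [([0.3733, -0.0182, -0.0003], 0.6)]
jar [([0.6823, 0.0543, -0.0022], 0.7)]
vial_rack [([0.5681, 0.0962, 0.0004], 0.66)]
supply_box []
side [-0.03053861 -0.4649737   0.68781511]
rotator [([0.538, -0.1012, 0.0055], 0.95)]
key_grip [([0.4672, -0.0694, 0.1655], 0.57)]
pointer_tip []
window [([0.6025, -0.1759, 0.1682], 0.75)]
lever_tip [([0.5989, -0.0733, 0.2175], 0.83)]
specimen_holder [([0.3774, -0.0174, 0.003], 0.64)]
jar []
vial_rack [([0.5629, 0.0964, 0.0011], 0.66), ([0.5379, -0.1383, 0.1654], 0.42)]
supply_box [([0.3773, 0.3534, 0.0031], 0.61)]
1.0
```

View pics/scene0.png

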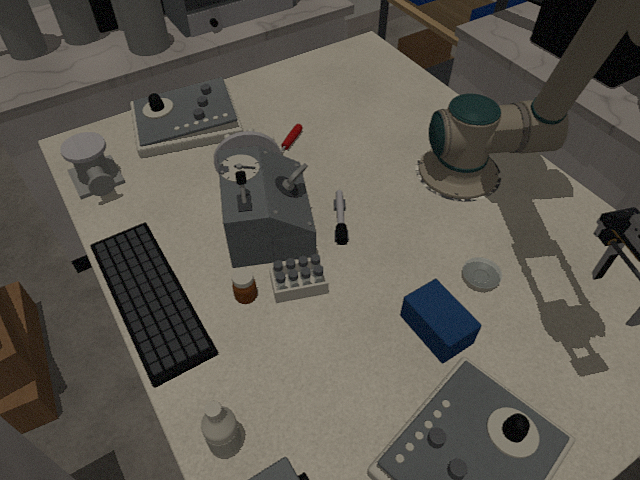

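View pics/side0.png

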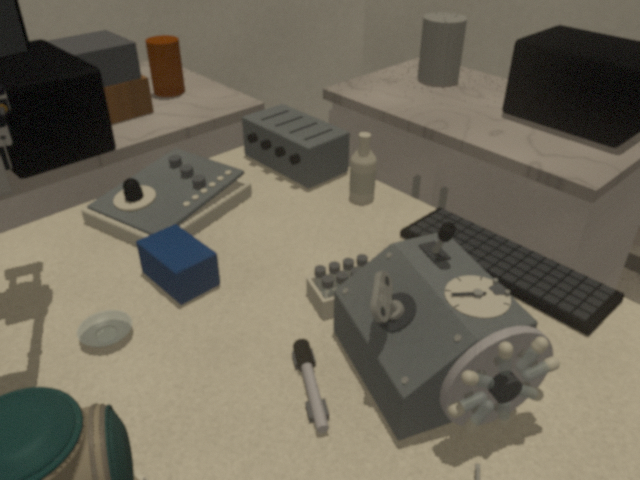

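The scene picture shows the key at about (293,180), the lever knob at (241,177) and the gauge at (240,168). The side picture shows the key at (383,298) and the gauge at (478,296), with its pointer towards the front. I'll fit the rotator's pose from these and plan the grasp.

```bash
cat > h.py <<'E'
import numpy as np, cv2, json, os
from scipy.spatial.transform import Rotation as R
from scipy.optimize import least_squares
from plant import r, gripper_to, inverse_kinematics, vision, models, telemetry
n_loc=np.array([-np.sin(np.radians(35)),0,np.cos(np.radians(35))])
key_loc=np.array([-.05,0,.125])+.047*n_loc
lev=lambda s:np.array([.05,.07+.06*np.sin(s-.5),.16+.06*np.cos(s-.5)])
win_loc=np.array([.09,-.045,.162])
gc_loc=np.array([.052,-.045,.162])
def fit(obs):  # obs: list of (local, world)
    L=np.array([o[0] for o in obs]);W=np.array([o[1] for o in obs])
    f=lambda p:(L@R.from_euler('z',p[2]).as_matrix().T+[p[0],p[1],0]-W)[:,:2].ravel()
    s=least_squares(f,[.54,-.1,-.37],loss='soft_l1',f_scale=.004); return s.x, f(s.x)
def T(p,l): return R.from_euler('z',p[2]).apply(l)+[p[0],p[1],0]
def keyrot(p,a):
    """world rotation of key_grip at key angle a"""
    z=n_loc; y=np.array([0,1.,0]); x=np.cross(y,z)
    return R.from_euler('z',p[2])*R.from_matrix(np.c_[x,y,z])*R.from_euler('z',-a)
def toolpose(p,a,out,half=0):
    """TCP pose: grasp point at key_grip + out along the axis, closing along key x"""
    K=keyrot(p,a); M=K.as_matrix()
    z=-M[:,2]; y=M[:,0]*(1-2*half); x=np.cross(y,z)
    q=R.from_matrix(np.c_[x,y,z]).as_quat(scalar_first=True)
    return T(p,key_loc)+M[:,2]*(out+.006), q
def keyangle(p,tip):
    d=R.from_euler('z',-p[2]).apply(np.array(tip)-T(p,gc_loc)); return (4.2-np.arctan2(d[1],d[0])/.8), d
def snap(c,name=None):
    im=vision.snapshot(c)
    if name: cv2.imwrite(f"pics/{name}.png",im[:,:,::-1])
    return im
E
python3 - <<'E'
from h import *
o=[((0,0,0),(.538,-.0989,0)),((0,0,0),(.538,-.1012,0)),(key_loc,(.4629,-.0672,.164)),(key_loc,(.4672,-.0694,.165)),
(win_loc,(.6046,-.1738,.168)),(win_loc,(.6025,-.1759,.168)),(lev(.05),(.6031,-.0756,.2147)),(lev(.05),(.5989,-.0733,.2175))]
p,res=fit(o); print(p,np.round(res,4))
print(keyangle(p,(.5401,-.1375,.17)))
json.dump(list(p),open('p.json','w'))
for h in(0,1):
  for out in (.0,.1,.14):
    for a in (.7,2.4,4.2):
      q=inverse_kinematics(*toolpose(p,a,out,h)); print(h,out,a,None if q is None else np.round(q,2))
print(vision.get_calibration("wrist"),telemetry.current_ee_pos(),telemetry.current_tool_rot())
E
```

```text
[ 0.53746125 -0.09820575 -0.38796808] [-0.0005  0.0007 -0.0005  0.003   0.0033 -0.0019 -0.001   0.0003 -0.0009
 -0.0001  0.0012  0.002  -0.0027 -0.0009  0.0015 -0.0032]
(np.float64(0.611281410766964), array([-0.03469202,  0.00962438,  0.008     ]))
0 0.0 0.7 [-0.22 -0.07  2.27 -0.29  0.35  1.11]
0 0.0 2.4 None
0 0.0 4.2 [-0.22 -0.07  2.27 -0.29  0.35 -1.67]
0 0.1 0.7 [-0.17 -0.28  2.18 -0.2   0.65  1.04]
0 0.1 2.4 None
0 0.1 4.2 [-0.17 -0.28  2.18 -0.2   0.65 -1.74]
0 0.14 0.7 [-0.14 -0.34  2.13 -0.2   0.77  1.04]
0 0.14 2.4 None
0 0.14 4.2 [-0.14 -0.34  2.13 -0.2   0.77 -1.74]
1 0.0 0.7 [-0.22 -0.07  2.27 -0.29  0.35 -2.03]
1 0.0 2.4 [-0.22 -0.07  2.27 -0.29  0.35 -0.33]
1 0.0 4.2 [-0.22 -0.07  2.27 -0.29  0.35  1.47]
1 0.1 0.7 [-0.17 -0.28  2.18 -0.2   0.65 -2.1 ]
1 0.1 2.4 [-0.17 -0.28  2.18 -0.2   0.65 -0.4 ]
1 0.1 4.2 [-0.17 -0.28  2.18 -0.2   0.65  1.4 ]
1 0.14 0.7 [-0.14 -0.34  2.13 -0.2   0.77 -2.1 ]
1 0.14 2.4 [-0.14 -0.34  2.13 -0.2   0.77 -0.4 ]
1 0.14 4.2 [-0.14 -0.34  2.13 -0.2   0.77  1.4 ]
{'fx': 413.2912236321675, 'fy': 413.2912236321675, 'cx': 317.35087375704023, 'cy': 236.9053979749196, 'position': array([0.10160748, 0.5717835 , 0.38462074]), 'orientation': array([0.11590214, 0.8020802 , 0.57983964, 0.08378569])} [0.17970653 0.54620308 0.23048092] [2.10060083e-05 1.58247684e-01 9.87399448e-01 9.36553915e-06]
```

View wrist.

```bash
python3 - <<'E'
from h import *
p=json.load(open('p.json'))
r.move_to(*toolpose(p,.65,.14,1))
gripper_to(.06,40)
snap("wrist","w1")
for n in ["key_grip","pointer_tip","window","lever_tip","rotator"]: print(n,[(d["at"],round(d["score"],2)) for d in models.mark_of(n,"wrist")[:2]])
snap("side"); snap("scene")
for c in ("side","scene"):
    print(c,[(d["at"],d["score"]) for d in models.mark_of("pointer_tip",c)[:2]])
# pixel direction of wings in wrist image
c=vision.get_calibration("wrist"); C=R.from_quat(c["orientation"],scalar_first=True)
def proj(P):
    v=C.inv().apply(np.array(P)-c["position"]); return v[0]/v[2]*c["fx"]+c["cx"],v[1]/v[2]*c["fy"]+c["cy"]
for a in (.4,.65,.9):
    K=keyrot(p,a); k=T(p,key_loc)+K.apply([0,0,.02])
    print(a,np.round([proj(k+K.apply([0,s*.039,0])) for s in(-1,1)]).tolist())
for d in models.regions_of("key_grip","wrist")[:1]:
    m=d["pixels"]; ys,xs=np.nonzero(m); print(d["score"],m.sum(),cv2.minAreaRect(np.c_[xs,ys].astype(np.float32)))
    np.save("m.npy",m)
print(telemetry.current_t(),telemetry.current_joints())
E
```

```text
key_grip [([0.4656, -0.0697, 0.1622], 0.56)]
pointer_tip [([0.5402, -0.1387, 0.167], 0.69)]
window [([0.6031, -0.1759, 0.1657], 0.61)]
lever_tip []
rotator [([0.5381, -0.0978, -0.0008], 0.72)]
side [([0.5375, -0.1383, 0.163], 0.72)]
scene [([0.5404, -0.1004, 0.0036], 0.74), ([0.5433, -0.1342, 0.1686], 0.49)]
0.4 [[304.0, 184.0], [331.0, 287.0]]
0.65 [[318.0, 182.0], [318.0, 288.0]]
0.9 [[332.0, 184.0], [305.0, 287.0]]
0.72 1513 ((316.0, 225.5), (101.0, 18.0), 90.0)
4.4833 [-0.14417092 -0.34403634  2.12586752 -0.19959403  0.77305634 -2.14675484]
```

View pics/w1.png

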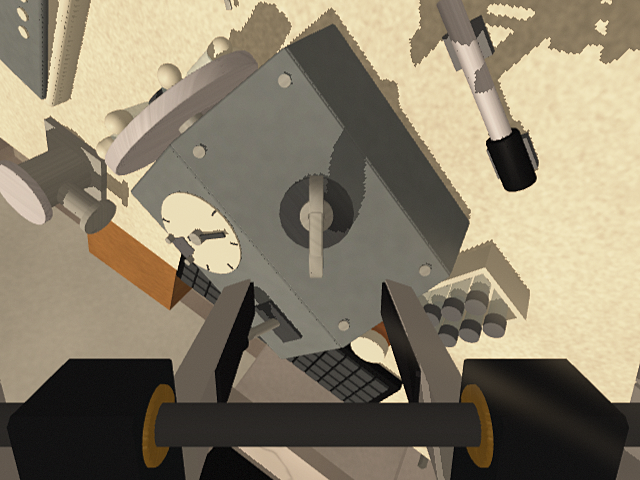

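The key is vertical at (316,225) in the wrist picture, so its angle is about 0.65. The pointer at (210,236) and the lever also fit. I'll check the key's lateral offset against its mask.

```bash
python3 - <<'E'
from h import *
p=np.array(json.load(open('p.json')))
m=np.load("m.npy"); ys,xs=np.nonzero(m); print(xs.min(),xs.max(),ys.min(),ys.max())
c=vision.get_calibration("wrist"); C=R.from_quat(c["orientation"],scalar_first=True)
def proj(P):
    v=C.inv().apply(P-c["position"]); return np.c_[v[:,0]/v[:,2]*c["fx"]+c["cx"],v[:,1]/v[:,2]*c["fy"]+c["cy"]]
K=keyrot(p,.65)
for z in(-.02,.02):
    pts=np.array([[s*.005,t*.039,z] for s in(-1,1) for t in(-1,1)])
    print(z,proj(T(p,key_loc)+K.apply(pts)).round().tolist())
Ri=R.from_quat(telemetry.current_tool_rot(),scalar_first=True).inv()
print(Ri.apply(c["position"]-telemetry.current_ee_pos()), Ri.apply(C.apply([0,0,1])))
v=C.apply([0,0,1]);
# wrist mark and gripper-in-key frame
print(K.inv().apply(np.array([.4656,-.0697,.1622])-T(p,key_loc)))
q=telemetry.current_ee_pos(); print(K.inv().apply(q-T(p,key_loc)))
im=cv2.imread("pics/w1.png")[150:310,240:400]; cv2.imwrite("pics/w1c.png",cv2.resize(im,None,fx=3.5,fy=3.5,interpolation=cv2.INTER_CUBIC))
E
```

```text
307 325 175 276
-0.02 [[325.0, 174.0], [324.0, 269.0], [312.0, 174.0], [312.0, 269.0]]
0.02 [[326.0, 182.0], [325.0, 288.0], [311.0, 182.0], [311.0, 288.0]]
[ 0.08264596 -0.00055317 -0.1536823 ] [-2.82855508e-01 -1.87769939e-04  9.59162513e-01]
[-0.00033629 -0.00125869 -0.00086635]
[-2.62262575e-05 -3.18110284e-05  1.45964579e-01]
```

View pics/w1c.png

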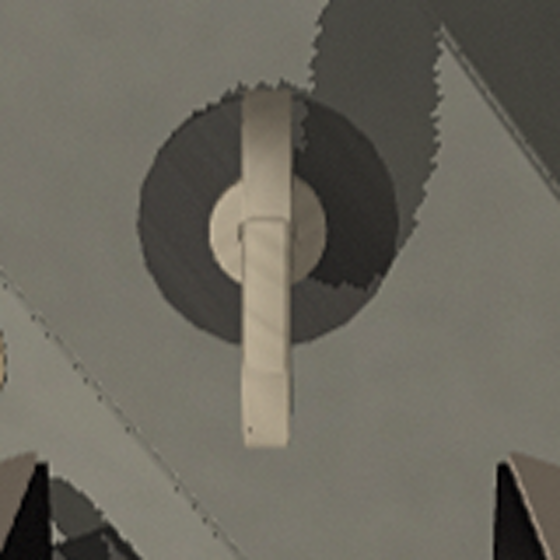

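```bash
python3 - <<'E'
from h import *
p=np.array(json.load(open('p.json')))
K=keyrot(p,.65); p[:2]+=K.apply([.001,-.0015,0])[:2]; json.dump(list(p),open('p.json','w'))
pos,q=toolpose(p,.65,.003,1)
print("guard",r.move_l(pos,vel=.08,guard=8), telemetry.current_ee_pos()-pos)
f0=telemetry.current_wrist_force(); gripper_to(0.0,25)
print(telemetry.current_opening(),telemetry.current_finger_force(),telemetry.current_wrist_force()-f0,telemetry.current_torque())
j=telemetry.current_joints(); print(j)
for s in (.3,.6):
    k=j.copy(); k[5]+=s; r.movej(k); print(s,telemetry.current_wrist_force()-f0,telemetry.current_torque(),telemetry.current_opening(),telemetry.current_t())
snap("side","s2")
print([(d["at"],d["score"],keyangle(p,d["at"])[0]) for d in models.mark_of("pointer_tip","side")[:2]])
snap("scene")
print([(d["at"],d["score"],keyangle(p,d["at"])[0]) for d in models.mark_of("pointer_tip","scene")[:2]])
E
```

```text
guard False [7.14212066e-05 5.13826803e-05 4.07890263e-04]
0.009961152203739077 30.448799282312393 [-6.2825604   0.8876655   7.00677697] [ 0.23959901  0.53996428 -0.06644203]
[-0.22361404 -0.07933035  2.27092211 -0.27210643  0.35726688 -2.1006627 ]
0.3 [-1.42323729 -1.17536502  2.01099583] [ 0.04427465  0.30069694 -0.15912368] 0.010220038668890558 7.5667
0.6 [-2.71726932 -2.53257832  3.40157307] [-0.26532182  0.27074015 -0.3929889 ] 0.009918744666784534 7.9583
[([0.5529, -0.1277, 0.1683], 0.64, np.float64(1.227695082069598))]
[([0.5533, -0.1254, 0.168], 0.57, np.float64(1.2698494428854787))]
```

```bash
cat >> h.py <<'E'
def look(p,name=None):
    for c in ("side","scene","wrist"):
        snap(c,name and f"{name}{c}")
        print(c,[(np.round(d["at"],4).tolist(),round(d["score"],2),round(keyangle(p,d["at"])[0],3)) for d in models.mark_of("pointer_tip",c)[:2]])
def turn(d):
    j=np.array(telemetry.current_joints()); s=np.sign(d)
    for a in np.diff(np.linspace(0,d,int(np.ceil(abs(d)/.5))+1)):
        j[5]+=a; r.movej(j); f=telemetry.current_wrist_force()
        print(round(j[5],2),np.round(f,1),round(telemetry.current_t(),2))
        if np.linalg.norm(f)>35: print("STOP"); break
E
python3 - <<'E'
from h import *
p=np.array(json.load(open('p.json')))
turn(2.5); look(p,"t")
E
```

```text
-1.0 [-3.9 -3.6  4.5] 8.71
-0.5 [-3.3 -5.7  3.8] 9.26
-0.0 [-4.8 -5.3  4.3] 9.81
0.5 [-5.5 -4.7  5.4] 10.36
1.0 [-4.9 -3.5  5.1] 10.91
side [([0.6052, -0.1619, 0.1667], 0.73, np.float64(3.74))]
scene [([0.6084, -0.1611, 0.1701], 0.49, np.float64(3.713))]
wrist [([0.6074, -0.1613, 0.1666], 0.82, np.float64(3.719))]
```

```bash
python3 - <<'E'
from h import *
p=np.array(json.load(open('p.json')))
turn(.46); look(p)
gripper_to(.06)
pos,q=toolpose(p,.65,.14,1)
r.move_l(pos,vel=.12); 
snap("side","u"); look(p,"u")
for c in("side","scene","wrist"):
    print(c,[(d["at"],d["score"]) for d in models.mark_of("lever_tip",c)[:1]],[(d["at"],d["score"]) for d in models.mark_of("window",c)[:1]])
cv2.imwrite("pics/uc.png",cv2.resize(cv2.imread("pics/uside.png")[200:380,380:560],None,fx=3,fy=3,interpolation=cv2.INTER_CUBIC))
print(telemetry.current_t(),T(p,lev(0.05)))
E
```

```text
1.46 [-3.7 -1.9  4. ] 11.72
side [([0.6033, -0.1744, 0.165], 0.53, np.float64(4.161))]
scene [([0.3773, -0.0203, 0.0012], 0.69, np.float64(0.584)), ([0.6069, -0.1735, 0.1682], 0.54, np.float64(4.097))]
wrist [([0.6026, -0.1749, 0.1676], 0.81, np.float64(4.185))]
side [([0.6026, -0.1787, 0.1649], 0.51, np.float64(4.299))]
scene [([0.6037, -0.1752, 0.1715], 0.42, np.float64(4.181))]
wrist [([0.6056, -0.1751, 0.1665], 0.98, np.float64(4.157))]
side [([0.6004, -0.0759, 0.2142], 0.63)] [([0.5991, -0.1749, 0.1694], 0.69)]
scene [([0.6033, -0.0769, 0.2153], 0.51)] [([0.6058, -0.1758, 0.1667], 0.79)]
wrist [([0.5984, -0.0798, 0.2151], 0.77)] [([0.6036, -0.1781, 0.1653], 0.85)]
14.8667 [ 0.59958836 -0.07811289  0.21402683]
```

View pics/uc.png

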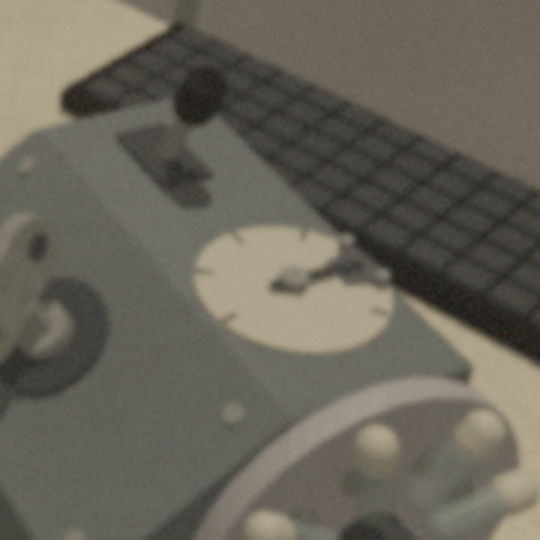

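View pics/uwrist.png

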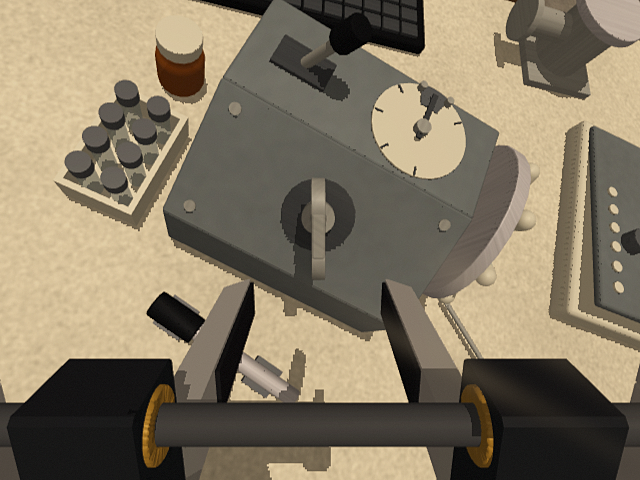

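The wrist picture shows the pointer at (432,97) standing between the studs on the grey window, and the fingers clear of the key. Next is the lever.

```bash
python3 - <<'E'
from h import *
p=np.array(json.load(open('p.json')))
gripper_to(0.0,10)
x=telemetry.current_ee_pos(); r.move_l(x+[0,0,.07],vel=.15)
Z=R.from_euler('z',p[2]).as_matrix()
best=None
for s in(1,-1):
    M=np.c_[s*Z[:,1],s*Z[:,0],[0,0,-1]]
    q=R.from_matrix(M).as_quat(scalar_first=True)
    up=T(p,np.array([.05,.003,.196+.025+.1])); j=inverse_kinematics(up,q); print(s,j)
    if j is not None and (best is None or abs(j[5])<abs(best[1][5])): best=(q,j)
r.movej(best[1])
dn=T(p,np.array([.05,.003,.196+.025]))
print("dn",r.move_l(dn,vel=.12,guard=6))
print("push",r.move_l(T(p,np.array([.05,.084,.221])),vel=.05,guard=10))
e=telemetry.current_ee_pos(); print("local",R.from_euler('z',-p[2]).apply(e-[p[0],p[1],0]),telemetry.current_wrist_force())
pv=T(p,np.array([.05,.07,.16]))
for c in("side","scene","wrist"):
    snap(c,"L"+c)
    for d in models.mark_of("lever_tip",c)[:1]:
        v=R.from_euler('z',-p[2]).apply(np.array(d["at"])-pv); print(c,d["score"],v,np.arctan2(v[1],v[2])+.5)
print(telemetry.current_t())
E
```

```text
1 [-3.12802320e-01  2.73133232e-01  1.28917207e+00 -4.44089210e-16
  1.57928735e+00  7.51657580e-02]
-1 None
dn False
push True
local [0.04957846 0.07408465 0.22016059] [-0.46219891 -1.29082033  1.77070774]
side 0.8 [-0.00154775  0.03032262  0.0548    ] 1.0053982046004353
scene 0.61 [0.00102725 0.03115892 0.057     ] 1.0002658572721477
wrist 0.72 [-0.00338789  0.02557353  0.0523    ] 0.954790910211029
20.2583
```

```bash
python3 - <<'E'
from h import *
p=np.array(json.load(open('p.json')))
loc=lambda:R.from_euler('z',-p[2]).apply(telemetry.current_ee_pos()-[p[0],p[1],0])
print(r.move_l(T(p,np.array([.05,.084,.221])),vel=.03,guard=14),loc())
r.move_l(T(p,np.array([.05,.03,.221])),vel=.1)
r.move_l(T(p,np.array([.05,.03,.33])),vel=.15)
x=telemetry.current_ee_pos(); r.move_l(x+[-.22,.0,.03],vel=.2)
r.hold(.3)
look(p,"F"); pv=T(p,np.array([.05,.07,.16]))
for c in("side","scene","wrist"):
    for n in ["lever_tip","specimen_holder","jar","vial_rack","supply_box"]:
        for d in models.mark_of(n,c)[:1]:
            if n=="lever_tip":
                v=R.from_euler('z',-p[2]).apply(np.array(d["at"])-pv); print(c,n,round(d["score"],2),np.arctan2(v[1],v[2])+.5)
            else: print(c,n,np.round(d["at"],3))
print(telemetry.current_t())
E
```

```text
True [0.04928069 0.07436525 0.21958623]
side [([0.6052, -0.1761, 0.1642], 0.49, np.float64(4.19))]
scene [([0.6052, -0.1773, 0.1689], 0.53, np.float64(4.224))]
wrist [([0.6064, -0.1744, 0.1643], 0.57, np.float64(4.128))]
side specimen_holder [ 0.378 -0.018  0.001]
side jar [ 0.561  0.096 -0.001]
side vial_rack [0.564 0.096 0.004]
side supply_box [0.375 0.352 0.002]
scene lever_tip 0.41 1.0313296153209799
scene specimen_holder [ 0.376 -0.019  0.002]
scene jar [ 0.682  0.056 -0.003]
scene vial_rack [0.563 0.097 0.002]
scene supply_box [ 0.377  0.351 -0.002]
wrist specimen_holder [ 0.376 -0.018 -0.001]
24.6333
```

View pics/Fwrist.png

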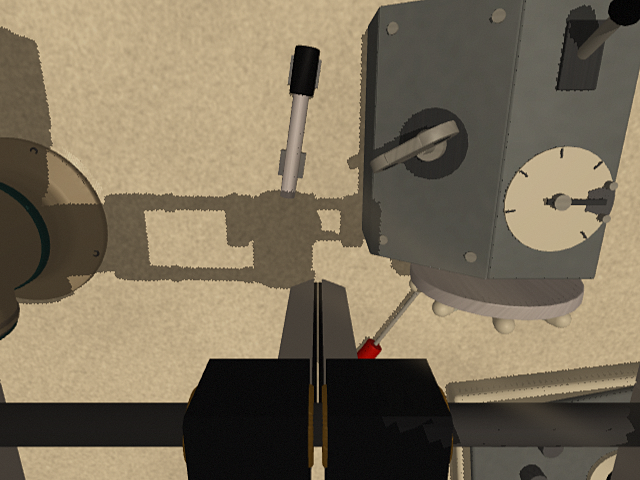

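View pics/Fscene.png

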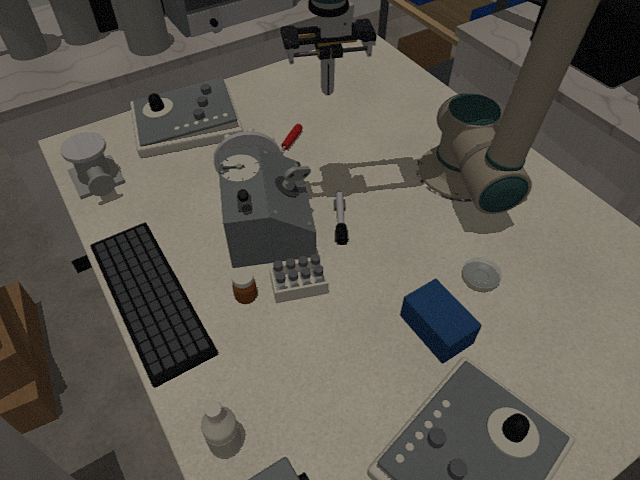

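In the wrist picture the pointer at (600,201) lies on the grey window between the studs, and the lever at (620,12) leans away from the gauge. In the scene picture the bystanders stand where they were and the arm touches nothing.

```bash
python3 -c "
from plant import r
print(r.sign_off())"
```

```text
the job is handed in; nothing more can be done
None
```

The rotator is wound with its pointer in the grey window (key at about 4.2 rad), the key was let go and the start lever pushed fully across, the bystanders are where they stood, and the job was handed in about 25 s into the 56 s limit.

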